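Unload the slide carrier from the reader dock

ROBOT

A 6-joint arm with a two-finger parallel gripper is mounted at the origin on a cart in front of the work surface, level with it; the furniture and walls round the work are solid. World frame = base frame: x ahead of the robot, y to its left, z up, the work surface at z = 0. Lengths are in m, angles in rad, forces in N, time in s.
With the tool pointing down it reaches from about 0.3 to 0.75 m from the base axis. Payload 8.5 kg.
Tool frame: the origin (TCP) lies on the centre line of the jaws, within the pads' length; the fingertips stand 17 mm ahead of it and the grasp point (between the pads) lies 2 mm behind it (tip_reach is the distance from the TCP to the fingertips, in m); z points along the fingers, y is the line along which they close (so a half turn about z gives the same grasp; the last joint's range is limited). The gripper opens to 88 mm and grips with 3 to 60 N. Pads are 18 mm wide; open, the fingers measure 123 mm over their backs; the gripper's body (75 mm by 187 mm) begins 45 mm behind the grasp point.
Start: joints at [1.086, 0.381, 1.297, -0, 1.464, -0.215], TCP at [0.147, 0.53, 0.256] pointing down, gripper open.
Joint ranges: [-3.11, 3.11], [-0.89, 2.33], [0.22, 2.48], [-1.42, 4.56], [0.17, 2.85], [-2.88, 2.88]. Speed limits (rad/s): [2.39, 2.39, 3.14, 3.14, 3.14, 3.14].

INTERFACE

Orientations are given as [roll, pitch, yaw] about the fixed x, y, z axes, in that order (R = Rz(yaw) Ry(pitch) Rx(roll)).
In Python, from station import * gives the robot as it stands.
- The arm moves only by the tool carry_out, never from a script. Its argument "moves" is a list of rows, each an object of numbers: "x", "y", "z": the shift along the tool's x, y, z in units of 60 mm (1.0 is 60 mm); "yaw": the turn about the tool's z in units of 8 degrees (1.0 is 8 degrees). In form: [{"x": .., "y": .., "z": .., "yaw": ..}, ...]. A call has 1 to 8 rows; each row shifts and turns the commanded pose from where the row before left it, along the tool's axes as they then stand; what a row does not reach is not made up. A row lasts 1/8 s, in which the tool goes at most 62.5 mm and 10.7 degrees, less where a joint would pass 70% of its speed; a pose out of reach is approached as far as the arm can. A call is refused whole if a number of a shift passes 1 or a number of a turn 1, either way. A call with a gripper value outside its range is refused whole. "hand" is the closure in counts, from 0 (fully open) to 255 (shut), set as the call begins (left out, the last holds). The fingers move at their own pace and stop on an object; the grip force is fixed at half the most. Time passes only in rows, so rows that do not move let the fingers close. It gives the time, the measured TCP pose, the force, the opening and the grip force at its end, in the units of the state.
- get_state(): the state, without advancing time (a new reading comes with each control period).
- capture(name): name is "scene" or "top" or "wrist"; returns a dict with "image" (480x640x3 uint8, red, green, blue), "z_map" (480x640 float32, m along the optical axis (not along the pixel's ray), 0 where there is no reading), "fx", "fy", "cx", "cy" (pixels), "R" (3x3) and "t" (3): a world point X has camera coordinates R X + t; the wrist camera has in their place "T_tool_cam" (4x4, takes a point from camera to tool coordinates, whose origin is the TCP and whose axes are the flange's). Camera axes: x right, y down, z forward; pixel columns grow to the right and rows downward; lengths in m; the calibration is good to about 2 mm. A picture is of the moment at which its call begins: read the wrist's pose just before it.
- job_done(): hands the job in; it is judged then, once.
The state is a dict: "clock": time; "qpos": joint angles; "qd": joint speeds; "tau": joint torques, N m; "tcp_pos": TCP position; "tool_rot": TCP orientation; "force": force on the tool from outside, world axes, zero at the start; "ft_torque": the same for the moment, N m; "finger_gap": finger opening in m; "finger_force": force on a finger pad.
Only numpy, scipy, OpenCV 4.12 (cv2) and the standard library are available. Lean on these libraries where they do the work, as an engineer would, in place of code of your own. Each camera call takes 0.05 s, during which the arm holds its last target. There are 200 camera calls.

TASK

Take the carrier that holds the two glass slides out of the slide reader's dock: its rear end sits under the reader's hood, so slide it forward along its bay until it is clear, then lift it by its grip plate. Set it down gently, flat inside the shallow steel tray, lengthwise, and let go. Leave the empty carrier in its bay.

Things in the scene. Friction and masses are not known exactly. Their poses are not given: they have to be found in the camera images.
- slide_carrier: Loose grey plate 120 (x) x 64 (y) x 9 mm, 0.16 kg, two glass slides with white ends fixed on it; in either bay of the dock, rear end (x = +60 mm) under the hood. Origin: centre of underside; x from front to rear, along the dock's x; z up. Black upright grip plate at x = -50 mm, y = 0: 10 mm thick (x), 36 wide (y), top 49 mm above the underside; grip it from above.
- empty_carrier: The other carrier: same shape, size, axes and grip plate, but with no slides on it; loose in the other bay of the dock.
- dock: Fixed reader dock 154 (x) x 178 (y) mm. Origin on the bench, mid dock; x from open front to rear. Bed 8 mm above the bench, x -78 to +62 mm (rear wall). Bays along x at y = +45 and -45 mm, 68 mm wide, rails 8 mm over the bed, no front stop. White hood over x > +24 mm: underside 13 mm over the bed, top 42 mm over the bench. Carriers start at x 0 to -6 mm: clear after sliding 36 mm to -x.
- tray: Shallow open steel tray fixed to the bench, outside 164 (x) x 126 (y) x 14 mm, walls and floor 5 mm thick. Origin: centre of its underside, on the bench; x along its length. The carrier lies flat in it only lengthwise, its grip plate towards either end.
Mind the look-alikes: they are no part of the job. Leave any yellow look-alike of the slide_carrier alone.

How it is judged:
On the way:
1. the loaded carrier is slid forward in the dock, still down on its bed, by about 30 mm (x of slide_carrier in the frame of dock below -0.03 m and z of slide_carrier in the frame of dock below 0.018 m and horizontal distance between slide_carrier and dock below 0.12 m), for 0.04 s.
At the end, for the whole second after the job is handed in: The loaded carrier lies released and at rest, flat (within 3 degrees) on the floor of the steel tray, wholly inside its walls; the empty carrier is still in its bay, within 15 mm of where it was (horizontal distance between slide_carrier and tray below 0.04 m and height (world z) of slide_carrier below 0.009 m and angle between slide_carrier's own z axis and vertical below 0.06 rad and linear speed of slide_carrier below 0.02 m/s and distance of empty_carrier from where it was at the start of the episode below 0.015 m); the robot touches nothing.
It fails at once if the loaded carrier is dropped (falls free by more than about 25 mm) (linear speed of slide_carrier above 0.7 m/s and contact force between the fingers and slide_carrier below 0.05 N).
It fails at once if the empty carrier is moved by more than 20 mm (distance of empty_carrier from where it was at the start of the episode above 0.02 m).
It also fails if it takes over 35 s, if anything falls off the work surface, if the arm or the gripper's body presses on something with over 40 N, if the wrist force passes 120 N, or if a joint passes its speed limit or range.

## Working session

There is one attempt and no reset: what is moved stays moved. The work goes in short steps, Python scripts to look and compute and a tool call to move; the robot and the scene stay as the last step left them, time stands still between calls to the robot, and variables do not carry over. Pictures are saved under pics/ and viewed, at most 10 in all, crops included, and the job is handed in when it is done.

Besides the shell and the picture viewer there is one more tool, called after "Call:" in YAML: its name, and indented under it one key for each argument. carry_out: Moves the arm, as the interface text tells. Its arguments: {"type":"object","properties":{"moves":{"type":"array"},"hand":{"type":"number"}},"required":["moves"]}

```bash
mkdir -p pics; cat > h.py <<'E'
from station import *
import numpy as np, cv2, pickle
def grab(n):
    c=capture(n); pickle.dump(c,open(f'{n}.pkl','wb')); return c
def pts(c):
    v,u=np.mgrid[0:480,0:640]; z=c['z_map']
    P=np.stack([(u-c['cx'])/c['fx']*z,(v-c['cy'])/c['fy']*z,z],-1)
    return (P-c['t'])@c['R']
E
python3 - <<'E'
from h import *
s=get_state(); print(s)
for n in('scene','top'):
    c=grab(n); cv2.imwrite(f'pics/{n}1.png',c['image'][:,:,::-1]); print(c['fx'],c['R'],c['t'])
E
```

```text
{'clock': 0.0, 'qpos': array([ 1.08569584e+00,  3.81177461e-01,  1.29827070e+00,  1.51674534e-05,
        1.46359491e+00, -2.15288986e-01]), 'qd': array([-0.00087718, -0.00050311,  0.00159647, -0.00096458,  0.00039079,
       -0.00021399]), 'tau': array([ 2.38004905e-03, -4.37933993e+01, -2.24559885e+01,  7.14260247e-02,
        3.52452532e-02, -9.15010037e-05]), 'tcp_pos': array([0.14646999, 0.52986583, 0.25514436]), 'tool_rot': array([-3.14017894e+00, -3.24582760e-04,  2.87177929e+00]), 'force': array([ 0.04621058, -0.65022724, -0.0992276 ]), 'ft_torque': array([-0.04219418, -0.07904373, -0.01663727]), 'finger_force': 0.0, 'finger_gap': 0.08790535088117576}
482.3860430564269 [[-0.74070901 -0.67161252  0.01693489]
 [-0.52433958  0.56215754 -0.63956775]
 [ 0.42002163 -0.48261322 -0.76854818]] [0.61231916 0.05941117 1.21409029]
592.420945152497 [[-0.01009666 -0.99994549  0.00265825]
 [-0.98563063  0.00950379 -0.16864738]
 [ 0.16861292 -0.00432283 -0.98567286]] [0.37927335 0.49182686 1.5000815 ]
```

View pics/top1.png

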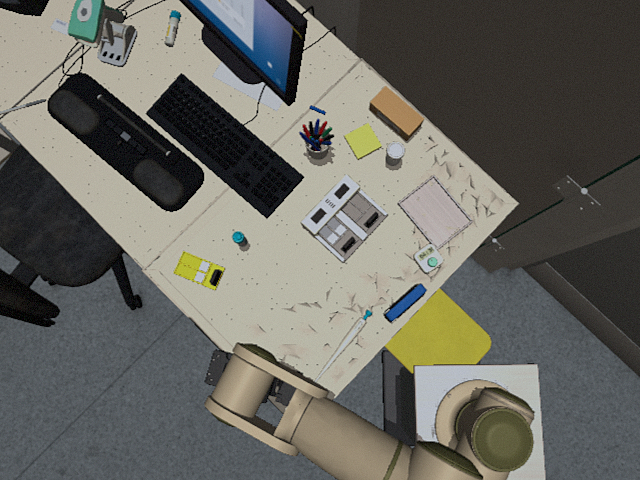

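View pics/scene1.png

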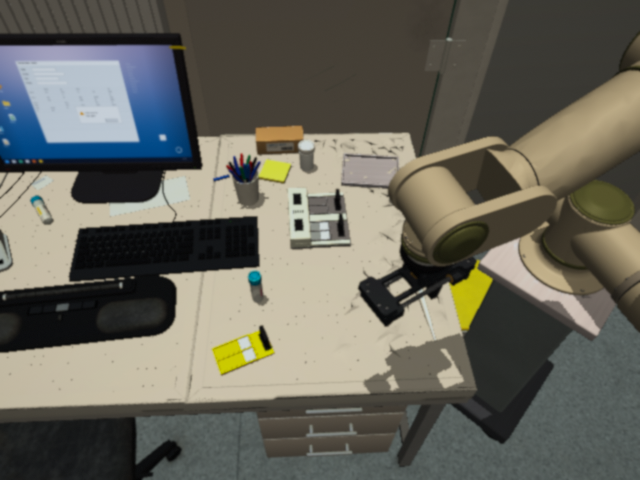

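Top view: the dock is centred near (345,218), hood at upper left, with bays at about (330,235) and (362,208). The tray is at (435,211), and the yellow look-alike at (200,270) is to be left alone. I'll enlarge the dock and measure.

```bash
python3 - <<'E'
from h import *
c=pickle.load(open('top.pkl','rb'));im=c['image']
cv2.imwrite('pics/crop.png',cv2.resize(im[160:280,290:480],None,fx=4,fy=4,interpolation=cv2.INTER_CUBIC)[:,:,::-1])
P=pts(c)
for uv in [(435,211),(345,218),(330,205),(318,222),(348,245),(375,216),(365,200),(450,170),(395,155),(360,140),(318,140)]: print(uv,P[uv[1],uv[0]].round(3))
roi=np.zeros((480,640),bool);roi[165:275,290:480]=1
def rect(m,name):
    m=m.astype(np.uint8)
    n,l,st,ce=cv2.connectedComponentsWithStats(m)
    for i in range(1,n):
        if st[i,4]<15: continue
        q=P[l==i]; r=cv2.minAreaRect((q[:,:2]*1000).astype(np.float32))
        print(name,st[i],q.mean(0).round(4),np.round(r[0],1),np.round(r[1],1),round(r[2],1))
z=P[...,2]
rect(roi&(z>.034)&(z<.046),'hood')
rect(roi&(z>.047)&(z<.075),'grip')
hsv=cv2.cvtColor(im,cv2.COLOR_RGB2HSV)
rect(roi&(im.max(2)<50)&(z>.02),'dark')
# tray
print('tray px',im[211,435],im[190,410],P[211,435])
g=roi.copy();g[:,:392]=0
b=im.astype(int); m=g&((b[...,0]-b[...,2])<25)&(z<.03)
rect(m,'tray')
E
```

```text
(435, 211) [0.552 0.088 0.011]
(345, 218) [0.534 0.329 0.014]
(330, 205) [0.564 0.368 0.042]
(318, 222) [0.519 0.4   0.04 ]
(348, 245) [0.456 0.323 0.049]
(375, 216) [0.531 0.252 0.055]
(365, 200) [0.581 0.275 0.021]
(450, 170) [0.665 0.042 0.009]
(395, 155) [0.688 0.198 0.075]
(360, 140) [0.751 0.284 0.01 ]
(318, 140) [0.717 0.398 0.116]
hood [ 301  174   59   61 1097] [0.5661 0.3694 0.0415] [567.7 368.6] [ 53.3 177.3] 46.3
hood [428 258   9   8  32] [0.4142 0.1067 0.0375] [413.9 106.4] [21.6 17.5] 64.3
grip [366 211  12  13  57] [0.5281 0.2607 0.057 ] [527.9 261.2] [ 9.8 36.7] 47.5
grip [343 236  11  13  57] [0.4627 0.3232 0.057 ] [462.7 323.2] [10.4 35.7] 47.5
dark [290 166  13  25 148] [0.6393 0.4621 0.0461] [454.5 432.3] [448.   37.3] 8.4
dark [335 184  14  15  97] [0.6013 0.3377 0.0433] [601.2 337.5] [18.4 38.8] 47.7
dark [311 209  15  14  94] [0.5328 0.3997 0.0594] [394.5 399.6] [317.8  36.7] 0.1
dark [365 213  13  14  63] [0.5239 0.2613 0.0457] [524.3 259.5] [10.8 39.1] 42.5
dark [342 237  13  14  65] [0.4565 0.3239 0.0712] [358.1 355.1] [ 24.1 249.2] 72.5
tray px [183 173 170] [184 182 167] [0.55155741 0.08772857 0.01067441]
tray [ 392  165   88  110 9375] [ 0.5353  0.0775 -0.031 ] [533.3  -9.1] [300.7 431.8] 0.1
```

View pics/crop.png

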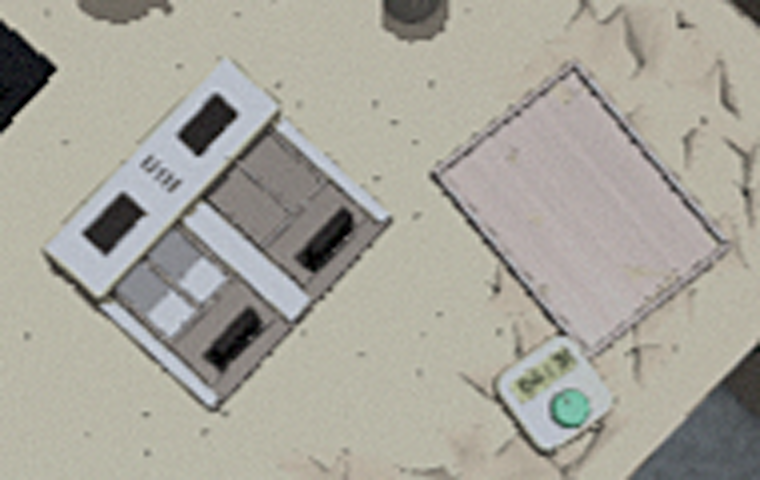

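Candidates: lower-left bay (grip at px (348,243)) has white slide ends, so it is the slide_carrier. Upper-right bay (370,219) is bare, so it is the empty_carrier. The yellow one at (200,270) is the decoy. Plate tops at z 0.057 m and 90 mm spacing match the given sizes. Next, the tray corners: px (434,175), (398,204), (472,221), (437,249).

```bash
cat >> h.py <<'E'
def ray(c,u,v,z):
    d=c['R'].T@np.array([(u-c['cx'])/c['fx'],(v-c['cy'])/c['fy'],1]); o=-c['R'].T@c['t']
    return o+d*(z-o[2])/d[2]
def togo(target,yawdeg):
    s=get_state(); from scipy.spatial.transform import Rotation as Ro
    R=Ro.from_euler('xyz',s['tool_rot']).as_matrix()
    d=R.T@(np.array(target)-s['tcp_pos']); dy=-((yawdeg-np.degrees(s['tool_rot'][2])+180)%360-180)
    print('tcp',s['tcp_pos'].round(4),np.degrees(s['tool_rot']).round(2),'units',(d/.06).round(3),'yaw',round(dy/8,3))
E
python3 - <<'E'
from h import *
c=pickle.load(open('top.pkl','rb'))
C=[ray(c,*p,.014)[:2] for p in [(433.75,175.5),(398,203.75),(437.5,249.5),(472,220.75)]]
C=np.array(C);print(C.round(4),'mean',C.mean(0))
for i in range(4):
    d=C[(i+1)%4]-C[i];print(np.linalg.norm(d).round(4),np.degrees(np.arctan2(d[1],d[0])).round(1))
# plate tops via dark rays at z=.057; hood corners
P=pts(c);z=P[...,2];m=np.zeros((480,640),np.uint8);m[165:275,290:400]=((z>.034)&(z<.046))[165:275,290:400]
cs,_=cv2.findContours(m,0,2);k=max(cs,key=cv2.contourArea);r=cv2.boxPoints(cv2.minAreaRect(k))
H=np.array([ray(c,*p,.042)[:2] for p in r]);
for i in range(4):
    d=H[(i+1)%4]-H[i];print('hood',np.linalg.norm(d).round(4),np.degrees(np.arctan2(d[1],d[0])).round(1))
a=np.radians(46.3);e=np.array([np.cos(a),np.sin(a)]);n=np.array([-e[1],e[0]])
q=H.mean(0)
for g in([.4627,.3232],[.5281,.2607]): print('grip rel hood ctr',(np.array(g)-q)@e,(np.array(g)-q)@n)
togo([.4627,.3232,.2],136.3)
E
```

```text
[[ 0.6484  0.0878]
 [ 0.5716  0.1864]
 [ 0.4473  0.086 ]
 [ 0.5235 -0.009 ]] mean [0.54770302 0.08779404]
0.125 127.9
0.1598 -141.1
0.1217 -51.2
0.158 37.8
hood 0.1775 -43.3
hood 0.0535 -135.1
hood 0.1768 136.4
hood 0.0528 45.7
grip rel hood ctr -0.10473348260617334 0.04445514224141728
grip rel hood ctr -0.1047352195410948 -0.04600705979337214
tcp [0.1465 0.5299 0.2552] [-1.7993e+02 -1.0000e-02  1.6454e+02] units [-5.998 -1.915  0.921] yaw 3.531
```

Call:
carry_out:
  moves:
    - {"x": -1, "y": -0.32, "z": 0.15}
    - {"x": -1, "y": -0.32, "z": 0.15}
    - {"x": -1, "y": -0.32, "z": 0.15}
    - {"x": -1, "y": -0.32, "z": 0.15}
    - {"x": -1, "y": -0.32, "z": 0.15}
    - {"x": -1, "y": -0.32, "z": 0.15}
    - {"yaw": 1}
    - {"yaw": 1}
  hand: 0

```text
validation failed for argument at $.mo...
```

Call:
carry_out:
  moves:
    - {"yaw": 1}
    - {"yaw": 0.53}
    - {}

```text
validation failed for argument at $.mo...
```

```bash
python3 - <<'E'
from h import *
from scipy.spatial.transform import Rotation as Ro
s=get_state(); c=grab('wrist'); im=c['image'];cv2.imwrite('pics/w1.png',im[:,:,::-1])
T=np.eye(4);T[:3,:3]=Ro.from_euler('xyz',s['tool_rot']).as_matrix();T[:3,3]=s['tcp_pos'];T=T@c['T_tool_cam']
c['R']=T[:3,:3].T;c['t']=-c['R']@T[:3,3];P=pts(c)
z=P[...,2]
m=((z>.05)&(z<.063)&(im.max(2)<90)&(c['z_map']>0)).astype(np.uint8)
n,l,st,ce=cv2.connectedComponentsWithStats(m)
for i in range(1,n):
    if st[i,4]<150: continue
    r=cv2.minAreaRect((P[l==i][:,:2]*1000).astype(np.float32));print(st[i],P[l==i].mean(0).round(4),r)
togo([.4627,.3232,.2],136.3);togo([.4627,.3232,.041],136.3)
E
```

```text
tcp [0.1465 0.5299 0.2553] [-1.7994e+02 -1.0000e-02  1.6454e+02] units [-5.998 -1.915  0.922] yaw 3.53
tcp [0.1465 0.5299 0.2553] [-1.7994e+02 -1.0000e-02  1.6454e+02] units [-5.998 -1.913  3.572] yaw 3.53
```

View pics/w1.png

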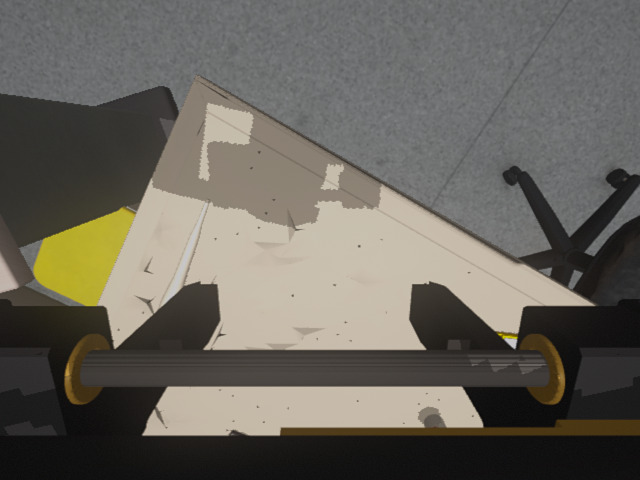

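The moves were refused (probably every row needs all four numbers), so the picture shows only the start pose with empty desk between the fingers. I'll resend with full rows.

Call:
carry_out:
  moves:
    - {"x": -1, "y": -0.32, "z": 0.15, "yaw": 0}
    - {"x": -1, "y": -0.32, "z": 0.15, "yaw": 0}
    - {"x": -1, "y": -0.32, "z": 0.15, "yaw": 0}
    - {"x": -1, "y": -0.32, "z": 0.15, "yaw": 0}
    - {"x": -1, "y": -0.32, "z": 0.15, "yaw": 0}
    - {"x": -1, "y": -0.32, "z": 0.15, "yaw": 0}
    - {"x": 0, "y": 0, "z": 0, "yaw": 1}
    - {"x": 0, "y": 0, "z": 0, "yaw": 1}
  hand: 0

```text
clock: 1.15
tcp_pos: [0.4577, 0.3261, 0.2021]
tool_rot: [-3.141, -0.001, 2.586]
force: [0.5, -1.0, -0.4]
finger_gap: 0.0882
finger_force: 0.0
```

Call:
carry_out:
  moves:
    - {"x": 0, "y": 0, "z": 0, "yaw": 1}
    - {"x": 0, "y": 0, "z": 0, "yaw": 0.53}
    - {"x": 0, "y": 0, "z": 0, "yaw": 0}

```text
clock: 1.52
tcp_pos: [0.4571, 0.3268, 0.2025]
tool_rot: [-3.141, -0.0, 2.38]
force: [0.9, -0.7, 0.2]
finger_gap: 0.0883
finger_force: 0.0
```

```bash
cat >> h.py <<'E'
def wrist():
    from scipy.spatial.transform import Rotation as Ro
    s=get_state(); c=grab('wrist')
    T=np.eye(4);T[:3,:3]=Ro.from_euler('xyz',s['tool_rot']).as_matrix();T[:3,3]=s['tcp_pos'];T=T@c['T_tool_cam']
    c['R']=T[:3,:3].T;c['t']=-c['R']@T[:3,3]; return c
E
python3 - <<'E'
from h import *
c=wrist(); im=c['image'];cv2.imwrite('pics/w2.png',im[:,:,::-1]);P=pts(c)
z=P[...,2]
m=((z>.05)&(z<.063)&(c['z_map']>0)).astype(np.uint8)
n,l,st,ce=cv2.connectedComponentsWithStats(m)
for i in range(1,n):
    if st[i,4]<150: continue
    r=cv2.minAreaRect((P[l==i][:,:2]*1000).astype(np.float32));print(st[i],P[l==i].mean(0).round(4),r)
togo([.4627,.3232,.041],136.3)
E
```

```text
[312 213  13  44 543] [0.4616 0.3263 0.0568] ((462.3122253417969, 325.5184631347656), (9.973605155944824, 35.8621940612793), 46.6357307434082)
[312 311  11  39 416] [0.5253 0.2643 0.0568] ((526.7100219726562, 262.9056396484375), (9.093379974365234, 36.15153503417969), 46.52949142456055)
tcp [0.4571 0.3268 0.2025] [-1.7997e+02 -1.0000e-02  1.3639e+02] units [-0.109  0.022  2.692] yaw 0.012
```

View pics/w2.png

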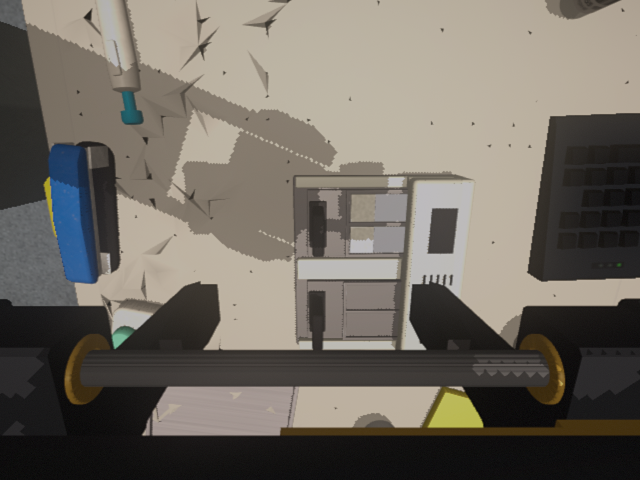

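The wrist view shows the loaded carrier (white slide ends near (362,225)) with its plate at (318,228), 46.6° and 36 x 10 mm. This agrees with the top camera to 2 mm. Descending on it.

Call:
carry_out:
  moves:
    - {"x": -0.09, "y": 0.035, "z": 0.6, "yaw": 0}
    - {"x": 0, "y": 0, "z": 0.6, "yaw": 0}
    - {"x": 0, "y": 0, "z": 0.6, "yaw": 0}
    - {"x": 0, "y": 0, "z": 0.5, "yaw": 0}
    - {"x": 0, "y": 0, "z": 0.25, "yaw": 0}
    - {"x": 0, "y": 0, "z": 0.12, "yaw": 0}
    - {"x": 0, "y": 0, "z": 0, "yaw": 0}

```text
clock: 2.45
tcp_pos: [0.4628, 0.3247, 0.0429]
tool_rot: [3.141, 0.0, 2.379]
force: [0.3, 0.1, 1.0]
finger_gap: 0.0881
finger_force: 0.0
```

Call:
carry_out:
  moves:
    - {"x": 0, "y": 0, "z": 0, "yaw": 0}
    - {"x": 0, "y": 0, "z": 0, "yaw": 0}
    - {"x": 0, "y": 0, "z": 0, "yaw": 0}
    - {"x": 0, "y": 0, "z": 0, "yaw": 0}
    - {"x": 0, "y": 0, "z": 0, "yaw": 0}
    - {"x": 0, "y": 0, "z": 0, "yaw": 0}
    - {"x": 0, "y": 0, "z": 0, "yaw": 0}
    - {"x": 0, "y": 0, "z": 0, "yaw": 0}
  hand: 255

```text
clock: 3.45
tcp_pos: [0.4626, 0.3246, 0.0425]
tool_rot: [3.142, 0.0, 2.379]
force: [0.7, 1.1, -1.3]
finger_gap: 0.0106
finger_force: 0.2
```

Call:
carry_out:
  moves:
    - {"x": 0, "y": 0, "z": 0, "yaw": 0}
    - {"x": 0, "y": 0, "z": 0, "yaw": 0}
    - {"x": 0, "y": 0, "z": 0, "yaw": 0}

```text
clock: 3.82
tcp_pos: [0.4626, 0.3246, 0.0425]
tool_rot: [3.142, 0.0, 2.379]
force: [0.6, -0.0, 0.9]
finger_gap: 0.0097
finger_force: 30.0
```

Call:
carry_out:
  moves:
    - {"x": 0, "y": -0.08, "z": 0, "yaw": 0}
    - {"x": 0, "y": -0.12, "z": 0, "yaw": 0}
    - {"x": 0, "y": -0.12, "z": 0, "yaw": 0}
    - {"x": 0, "y": -0.12, "z": 0, "yaw": 0}
    - {"x": 0, "y": -0.12, "z": 0, "yaw": 0}
    - {"x": 0, "y": -0.12, "z": 0, "yaw": 0}
    - {"x": 0, "y": -0.07, "z": 0, "yaw": 0}
    - {"x": 0, "y": 0, "z": 0, "yaw": 0}

```text
clock: 4.82
tcp_pos: [0.4312, 0.2918, 0.0425]
tool_rot: [-3.141, -0.0, 2.379]
force: [-0.2, -0.2, -0.6]
finger_gap: 0.0097
finger_force: 30.0
```

```bash
python3 - <<'E'
from h import *
c=wrist(); im=c['image'];cv2.imwrite('pics/w3.png',im[:,:,::-1])
togo([.4627,.3232,.041],136.3)
E
```

```text
tcp [0.4314 0.292  0.0425] [-179.99   -0.    136.3 ] units [-0.017  0.736  0.025] yaw -0.0
```

View pics/w3.png

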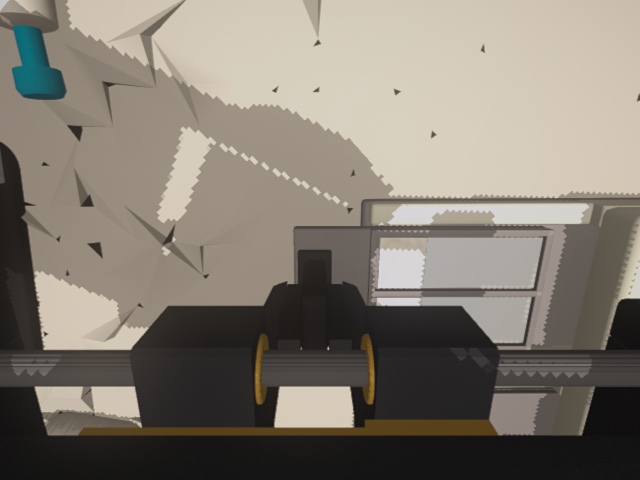

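The carrier is gripped and its rear edge (about (550,250)) is clear of the hood. Lifting, then moving over the tray.

Call:
carry_out:
  moves:
    - {"x": 0, "y": 0, "z": -0.1, "yaw": 0}
    - {"x": 0, "y": 0, "z": -0.25, "yaw": 0}
    - {"x": 0, "y": 0, "z": -0.35, "yaw": 0}
    - {"x": 0, "y": 0, "z": -0.35, "yaw": 0}
    - {"x": 0, "y": 0, "z": -0.35, "yaw": 0}
    - {"x": 0, "y": 0, "z": -0.2, "yaw": 0}
    - {"x": 0, "y": 0, "z": -0.1, "yaw": 0}
    - {"x": 0, "y": 0, "z": 0, "yaw": 0}

```text
clock: 5.88
tcp_pos: [0.4315, 0.2921, 0.1446]
tool_rot: [3.141, 0.0, 2.379]
force: [-0.1, 0.6, -1.2]
finger_gap: 0.0099
finger_force: 30.0
```

Call:
carry_out:
  moves:
    - {"x": -0.3, "y": -0.16, "z": 0, "yaw": 0}
    - {"x": -0.5, "y": -0.27, "z": 0, "yaw": 0}
    - {"x": -0.6, "y": -0.32, "z": 0, "yaw": 0}
    - {"x": -0.6, "y": -0.32, "z": 0, "yaw": 0}
    - {"x": -0.6, "y": -0.32, "z": 0, "yaw": 0}
    - {"x": -0.5, "y": -0.27, "z": 0, "yaw": 0}
    - {"x": -0.36, "y": -0.19, "z": 0, "yaw": 0}
    - {"x": -0.18, "y": -0.09, "z": 0, "yaw": 0}

```text
clock: 6.88
tcp_pos: [0.5091, 0.056, 0.1439]
tool_rot: [-3.141, -0.001, 2.378]
force: [-0.1, 0.1, -0.4]
finger_gap: 0.0097
finger_force: 30.0
```

Call:
carry_out:
  moves:
    - {"x": 0, "y": 0, "z": 0, "yaw": 0.3}
    - {"x": 0, "y": 0, "z": 0, "yaw": 0.4}
    - {"x": 0, "y": 0, "z": 0, "yaw": 0.3}
    - {"x": 0, "y": 0, "z": 0, "yaw": 0}

```text
clock: 7.38
tcp_pos: [0.5087, 0.0575, 0.1442]
tool_rot: [-3.141, -0.001, 2.24]
force: [-0.5, 0.2, -0.9]
finger_gap: 0.0098
finger_force: 30.0
```

```bash
python3 - <<'E'
from h import *
print(get_state()['finger_gap'],get_state()['finger_force'])
togo([.5085,.0568,.0395],128.3)
c=wrist(); im=c['image'];cv2.imwrite('pics/w4.png',im[:,:,::-1])
P=pts(c)
for uv in [(450,240),(500,300),(350,240),(420,260)]:print(P[uv[1],uv[0]].round(4))
E
```

```text
0.009772991103280922 30.002632727846503
tcp [0.5087 0.0575 0.1442] [-1.7997e+02 -4.0000e-02  1.2836e+02] units [-0.008 -0.009  1.745] yaw 0.008
[0.5416 0.1179 0.1168]
[0.5831 0.1111 0.1164]
[0.5051 0.0889 0.1162]
[0.537  0.1021 0.1177]
```

View pics/w4.png

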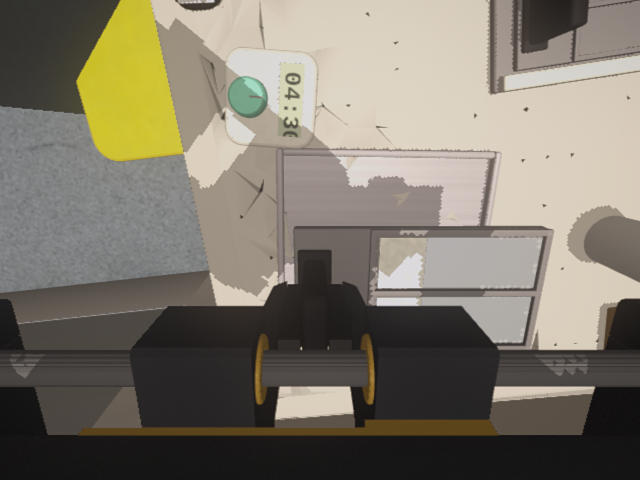

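The carrier is held level, and the tray rim corners are visible at (278,150) and (498,152), parallel to the carrier. A quick check against the top-camera values:

```bash
python3 - <<'E'
from h import *
from scipy.spatial.transform import Rotation as Ro
c=pickle.load(open('wrist.pkl','rb'));s=get_state()
T=np.eye(4);T[:3,:3]=Ro.from_euler('xyz',s['tool_rot']).as_matrix();T[:3,3]=s['tcp_pos'];T=T@c['T_tool_cam']
c['R']=T[:3,:3].T;c['t']=-c['R']@T[:3,3]
A=ray(c,278,150,.014)[:2];B=ray(c,499,152,.014)[:2];d=B-A
e=d/np.linalg.norm(d);n=np.array([e[1],-e[0]])
print(A,B,np.linalg.norm(d),np.degrees(np.arctan2(d[1],d[0])),'centre',(A+B)/2+n*.063)
E
```

```text
[0.44825515 0.09126998] [0.57424508 0.1888657 ] 0.1593687093372777 37.762478381605305 centre [0.54983065 0.0902628 ]
```

Call:
carry_out:
  moves:
    - {"x": 0, "y": 0.02, "z": 0.2, "yaw": 0}
    - {"x": 0, "y": 0, "z": 0.35, "yaw": 0}
    - {"x": 0, "y": 0, "z": 0.35, "yaw": 0}
    - {"x": 0, "y": 0, "z": 0.3, "yaw": 0}
    - {"x": 0, "y": 0, "z": 0.2, "yaw": 0}
    - {"x": 0, "y": 0, "z": 0.15, "yaw": 0}
    - {"x": 0, "y": 0, "z": 0.08, "yaw": 0}
    - {"x": 0, "y": 0, "z": 0, "yaw": 0}

```text
clock: 8.43
tcp_pos: [0.5099, 0.0578, 0.0467]
tool_rot: [-3.142, -0.0, 2.239]
force: [0.2, -0.2, -1.2]
finger_gap: 0.0099
finger_force: 30.0
```

Call:
carry_out:
  moves:
    - {"x": 0, "y": 0, "z": 0.05, "yaw": 0}
    - {"x": 0, "y": 0, "z": 0.03, "yaw": 0}
    - {"x": 0, "y": 0, "z": 0, "yaw": 0}

```text
clock: 8.8
tcp_pos: [0.5099, 0.0577, 0.0419]
tool_rot: [-3.142, 0.0, 2.239]
force: [-0.1, -0.1, -0.9]
finger_gap: 0.0097
finger_force: 30.0
```

Call:
carry_out:
  moves:
    - {"x": 0, "y": 0, "z": 0.02, "yaw": 0}
    - {"x": 0, "y": 0, "z": 0.02, "yaw": 0}
    - {"x": 0, "y": 0, "z": 0, "yaw": 0}

```text
clock: 9.18
tcp_pos: [0.5099, 0.0577, 0.0395]
tool_rot: [3.142, 0.0, 2.239]
force: [-0.4, -0.5, -1.7]
finger_gap: 0.01
finger_force: 30.0
```

Call:
carry_out:
  moves:
    - {"x": 0, "y": 0, "z": 0.015, "yaw": 0}
    - {"x": 0, "y": 0, "z": 0, "yaw": 0}
    - {"x": 0, "y": 0, "z": 0, "yaw": 0}

```text
clock: 9.55
tcp_pos: [0.51, 0.0577, 0.0395]
tool_rot: [3.141, 0.001, 2.239]
force: [-3.4, 0.0, 9.3]
finger_gap: 0.0096
finger_force: 30.0
```

Contact is felt (9 N up), so the carrier is down on the floor. Releasing.

Call:
carry_out:
  moves:
    - {"x": 0, "y": 0, "z": 0, "yaw": 0}
    - {"x": 0, "y": 0, "z": 0, "yaw": 0}
    - {"x": 0, "y": 0, "z": 0, "yaw": 0}
    - {"x": 0, "y": 0, "z": 0, "yaw": 0}
    - {"x": 0, "y": 0, "z": 0, "yaw": 0}
    - {"x": 0, "y": 0, "z": 0, "yaw": 0}
  hand: 150

```text
clock: 10.3
tcp_pos: [0.5099, 0.0577, 0.0386]
tool_rot: [-3.142, 0.0, 2.239]
force: [-1.1, -0.0, -0.4]
finger_gap: 0.0363
finger_force: 0.0
```

Call:
carry_out:
  moves:
    - {"x": 0, "y": 0, "z": -0.2, "yaw": 0}
    - {"x": 0, "y": 0, "z": -0.4, "yaw": 0}
    - {"x": 0, "y": 0, "z": -0.6, "yaw": 0}
    - {"x": 0, "y": 0, "z": -0.6, "yaw": 0}
    - {"x": 0, "y": 0, "z": -0.6, "yaw": 0}
    - {"x": 0, "y": 0, "z": -0.3, "yaw": 0}
    - {"x": 0, "y": 0, "z": 0, "yaw": 0}

```text
clock: 11.18
tcp_pos: [0.5102, 0.0578, 0.2022]
tool_rot: [3.139, 0.002, 2.239]
force: [-0.0, 0.9, -0.5]
finger_gap: 0.0361
finger_force: 0.0
```

```bash
python3 - <<'E'
from h import *
print(get_state()['clock'])
c=wrist(); im=c['image'];cv2.imwrite('pics/w5.png',im[:,:,::-1]);P=pts(c)
for uv in [(440,215),(440,255),(345,240)]:print(P[uv[1],uv[0]].round(4))
z=P[...,2]; 
for n,c in(('wrist',c),('top',grab('top'))):
    P=pts(c);z=P[...,2];m=((z>.045)&(z<.063)&(c['z_map']>0)&(c['image'].max(2)<90)).astype(np.uint8)
    k,l,st,ce=cv2.connectedComponentsWithStats(m)
    for i in range(1,k):
        if 25<st[i,4]<3000: print(n,st[i],P[l==i].mean(0).round(4))
E
```

```text
11.175
[0.604  0.1326 0.0057]
[0.6319 0.1035 0.0064]
[0.547  0.0585 0.0118]
wrist [ 501    0   23   54 1079] [0.5276 0.2594 0.0542]
wrist [308 205  12  43 501] [0.5081 0.0594 0.0538]
wrist [588 300   8  50 184] [0.7684 0.1417 0.0472]
wrist [559 387  36  12 323] [0.8021 0.0863 0.0571]
wrist [ 231  400  165   28 2268] [ 0.6249 -0.0901  0.0541]
top [  0   0  40  11 133] [1.1315 1.2092 0.0534]
top [336   0  21  11  67] [1.1281 0.3186 0.0535]
top [125  26   5  12  26] [1.0536 0.92   0.0502]
top [356  43 137 123 467] [0.8317 0.1137 0.054 ]
top [532 201   9  10  32] [ 0.5526 -0.1658  0.0532]
top [366 212  12  12  48] [0.5265 0.2616 0.056 ]
top [543 213  32  28 113] [ 0.4973 -0.2199  0.0545]
top [445 218  11  11  53] [0.5092 0.0578 0.0539]
top [618 232  22  20  87] [ 0.4577 -0.4008  0.0539]
top [210 270   8  13  35] [0.3796 0.6686 0.0497]
top [  0 282  17  24 137] [0.3338 1.1833 0.054 ]
top [  0 308  12   8  52] [0.2959 1.1904 0.053 ]
top [468 398  19   5  30] [0.0688 0.0118 0.0551]
```

View pics/w5.png

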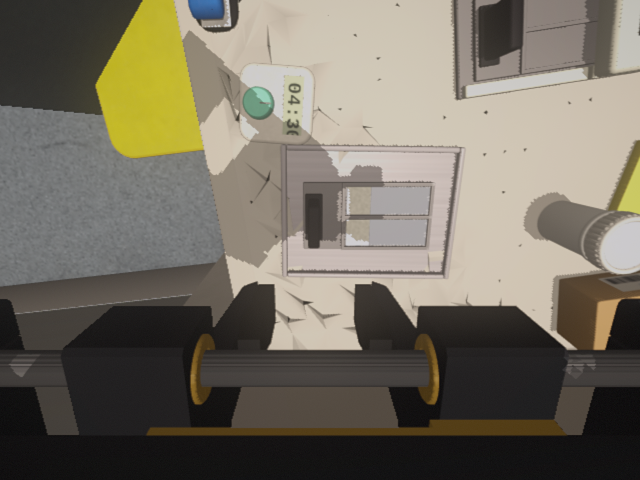

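The carrier lies flat and centred inside the tray: it spans (303..434, 182..249), with the rim at (282..463, 146..276). Its plate top is at 0.054 m, as expected on a 5 mm floor, and the empty carrier's plate has stayed put. Handing in.

```bash
python3 -c "
from station import *
print(job_done())"
```

```text
the job is handed in; nothing more can be done
None
```

The loaded carrier was slid out of the dock, set flat in the steel tray and released, with the empty carrier still in its bay; I handed the job in at about 11 s, but the hand-in did not report a verdict.

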